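# Dock the transit recorder and set its click dial

## Robot

A 6-joint arm with a two-finger parallel gripper is mounted at the origin on a cart in front of the work surface, level with it; the furniture and walls round the work are solid. World frame = base frame: x ahead of the robot, y to its left, z up, the work surface at z = 0. Lengths are in m, angles in degrees, forces in N, time in s.
With the tool pointing down it reaches from about 0.4 to 0.825 m from the base axis. Payload 7 kg.
Tool frame: the origin (TCP) lies midway between the tips of the shut fingers; the grasp point (between the pads) lies 19 mm behind it; z points along the fingers, y is the line along which they close (so a half turn about z gives the same grasp; the last joint's range is limited). The gripper opens to 88 mm and grips with 3 to 60 N. Pads are 19 mm wide; open, the fingers measure 130 mm over their backs; the gripper's body (78 mm by 193 mm) begins 47 mm behind the grasp point.
Start: joints at [82.97, 20.546, 0.682, 0, -70.136, -16.507], TCP at [0.27, 0.619, 0.227] pointing down, gripper open.
Joint ranges: [-176.03, 176.03], [-82.01, 121.73], [-58.28, 71.71], [-173.87, 95.51], [-174.79, -0.11], [-173.66, 173.66]. Speed limits (degrees/s): [136.94, 136.94, 172.46, 180, 180, 180].

## Interface

Orientations are given as [roll, pitch, yaw] about the fixed x, y, z axes, in that order (R = Rz(yaw) Ry(pitch) Rx(roll)).
In Python, from plant import ctrl gives the robot as it stands. The module is installed in compiled form; this text tells all that it offers.
- The arm moves only by the tool send_rows, never from a script. Its argument "plan" is a list that holds one entry, the list of rows, each a list of 6 numbers: the shift along the tool's x, y, z in normalised numbers (1 is 40 cm), then the turn, a rotation vector about the tool's x, y, z in normalised numbers (1 is 60 degrees). A call has 1 to 8 rows; each row is the pose to reach, as a shift and turn from the pose commanded when the call began, along the tool's axes at that moment; what a row does not reach only later rows make up. A row lasts 1/12 s, in which the tool goes at most 41.7 mm and 7.16 degrees, less where a joint would pass 70% of its speed; a pose out of reach is approached as far as the arm can. A shift or turn number past 1, either way, is cut back to 1. A call with a gripper value outside its range is refused whole. "fingers" is the opening, from 0 (shut) to 1 (fully open), set as the call begins (left out, the last holds). The fingers move at their own pace and stop on an object; the grip force is fixed at half the most. Time passes only in rows, so rows that repeat a pose let the fingers close. It gives the time, the measured TCP pose, the force, the opening and the grip force at its end, in the units of the state.
- ctrl.get_obs(): the state, without advancing time (a new reading comes with each control period).
- ctrl.snapshot(name): name is "scene" or "side" or "wrist"; returns a dict with "img" (420x560x3 uint8, red, green, blue), "K" (3x3 intrinsics, pixels), "pose" (4x4, takes a point from camera to world coordinates). Camera axes: x right, y down, z forward; pixel columns grow to the right and rows downward; lengths in m; the calibration is good to about 2 mm. A picture is of the moment at which its call begins. There is no depth.
- ctrl.close_job(): hands the job in; it is judged then, once.
The state is a dict: "clock": time; "joint_pos": joint angles; "qvel": joint speeds; "tau": joint torques, N m; "tool_pos": TCP position; "orientation": TCP orientation; "force": force on the tool from outside, world axes, zero at the start; "moment": the same for the moment, N m; "opening": finger opening in m; "gripper_force": force on a finger pad.
Only numpy, scipy, OpenCV 4.12 (cv2) and the standard library are available. Lean on these libraries where they do the work, as an engineer would, in place of code of your own. Each camera call takes 0.05 s, during which the arm holds its last target. There are 200 camera calls.

## Task

Put the black transit recorder that stands on the bench into its grey dock, sitting flat on the dock's floor with the plain end (away from the dial) at the dock's tall end. Then, with the recorder in the dock, turn its dial anticlockwise back to the stop, and from the stop count exactly six clicks clockwise, never going past the sixth click. Leave it docked with the dial resting in the sixth click, and do not disturb the other things on the bench.

Things in the scene. Friction and masses are not known exactly. Their poses are not given: they have to be found in the camera images.
- recorder: Loose black box, 120 x 60 x 50 mm (x, y, z), about 0.4 kg, standing flat with its dial on top. Origin at the centre of its underside, z up, x along its length towards the plain end; the dial's axis is at x = -28 mm. To be carried by its long sides (60 mm across, fingers closing along its y); the dial between the fingers reaches 28 mm above its top face.
- dial_axis (a point): Point on the dial's axis at the recorder's top face, 50 mm above its underside; axes as the recorder's. White ticks round it on the top face, 24 degrees apart, mark the ten clicks 0 to 9; the longest is at the stop, 144 degrees anticlockwise (from above) of the recorder's x axis.
- dial: Grey dial, origin at dial_axis, z up, x along its bar to the pointer end. Round skirt 45 mm across, 6 mm high, on it a grip bar 40 x 12 mm centred on the axis, from 6 to 28 mm above the top face; pinch it across its 12 mm. It turns about z.
- pointer (a point): White-lined end of the dial's bar, 20 mm from the axis on the bar's top edge. Clicks every 24 degrees: about 0.1 N m carries it over the ridge; let go off the ridge, it springs into the nearest click. Rigid stop at the anticlockwise end (click 0, pointer 144 degrees anticlockwise of the recorder's x axis); in click 6 it points along that x axis, to the plain end. Starts in click 2, 3 or 4.
- dock: Grey tray fixed to the bench. Origin at the centre of its underside, z up, x along its length towards its tall end. Floor 6 mm thick; inside 125 x 65 mm, centred on the origin, so the recorder has 2.5 mm of play on every side; walls 8 mm thick with rounded rims, 20 mm high, but the end at +x is a block 24 mm thick and 36 mm high with two brass strips.
- dock_seat (a point): Centre of the dock's floor, 6 mm above the bench; axes as the dock's. The seated recorder's origin lies here, its axes along the dock's.
- carton_s3: Bystander: small brown carton 55 x 105 x 35 mm, origin at the centre of its underside. Loose; leave it where it is.
- terminal: Bystander: black handheld terminal 190 x 70 x 33 mm, origin at the centre of its underside. Loose; leave it where it is.
- mouse: Bystander: black computer mouse 110 x 61 x 40 mm, origin at the centre of its underside. Loose; leave it where it is.
Things that resemble listed ones, but are neither listed nor needed, are in the scene too. What is shaped like the dock but red is not meant.

How it is judged:
By the outcome, as a careful person would: the job done as asked, in the order asked, and still so for the second after the job is handed in, with the robot touching nothing.
It also fails if it takes over 72 s, if anything falls off the work surface, if the arm or the gripper's body presses on something with over 40 N, if the wrist force passes 120 N, or if a joint passes its speed limit or range.

## Working session

There is one attempt and no reset: what is moved stays moved. The work goes in short steps, Python scripts to look and compute and a tool call to move; the robot and the scene stay as the last step left them, time stands still between calls to the robot, and variables do not carry over. Pictures are saved under pics/ and viewed, at most 10 in all, crops included, and the job is handed in when it is done.

Besides the shell and the picture viewer there is one more tool, called after "Request:" as name([rows], argument=value, ...), one row to a line, values as JSON. send_rows: Moves the arm, as the interface text tells. Its arguments: {"type":"object","properties":{"plan":{"type":"array","items":{"type":"array","items":{"type":"array","items":{"type":"number"}}}},"fingers":{"type":"number"}},"required":["plan"]}

```bash
mkdir -p pics; python3 - <<'E'
from plant import ctrl
import cv2,numpy as np,pickle
o=ctrl.get_obs();print({k:np.round(v,3) for k,v in o.items()})
for n in("scene","side","wrist"):
    s=ctrl.snapshot(n);cv2.imwrite(f"pics/{n}0.png",s["img"][...,::-1]);pickle.dump(s,open(f"{n}0.pkl","wb"))
    print(n,np.round(s["K"],1).tolist(),np.round(s["pose"],3).tolist())
E
```

```text
{'clock': np.float64(0.0), 'joint_pos': array([ 8.2968e+01,  2.0590e+01,  6.3300e-01, -2.2000e-02, -7.0136e+01,
       -1.6506e+01]), 'qvel': array([-0.051, -0.039,  0.045, -0.026,  0.001, -0.024]), 'tau': array([ 1.0000e-03, -5.8272e+01,  2.9306e+01,  6.9970e+00,  7.0000e-03,
       -0.0000e+00]), 'tool_pos': array([0.269, 0.618, 0.226]), 'orientation': array([ 1.79906e+02, -7.00000e-03, -2.35450e+01]), 'force': array([-0.538,  1.002, -0.118]), 'moment': array([ 0.02 , -0.026,  0.021]), 'gripper_force': np.float64(0.0), 'opening': np.float64(0.088)}
scene [[402.4, 0.0, 272.5], [0.0, 402.4, 211.2], [0.0, 0.0, 1.0]] [[0.594, -0.501, 0.629, -0.239], [-0.804, -0.347, 0.483, -0.562], [-0.024, -0.793, -0.609, 0.809], [0.0, 0.0, 0.0, 1.0]]
side [[393.6, 0.0, 283.3], [0.0, 393.6, 205.3], [0.0, 0.0, 1.0]] [[0.999, 0.034, -0.012, 0.549], [0.029, -0.583, 0.812, -0.803], [0.021, -0.812, -0.583, 0.701], [0.0, 0.0, 0.0, 1.0]]
wrist [[302.6, 0.0, 277.5], [0.0, 302.6, 212.5], [0.0, 0.0, 1.0]] [[-0.4, -0.876, -0.271, 0.342], [-0.917, 0.383, 0.115, 0.587], [0.003, 0.294, -0.956, 0.384], [0.0, 0.0, 0.0, 1.0]]
```

View pics/scene0.png

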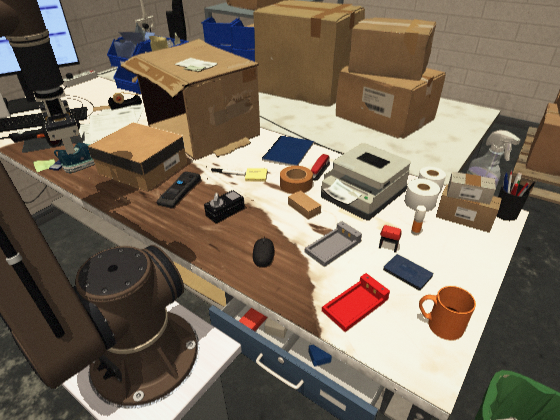

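View pics/side0.png

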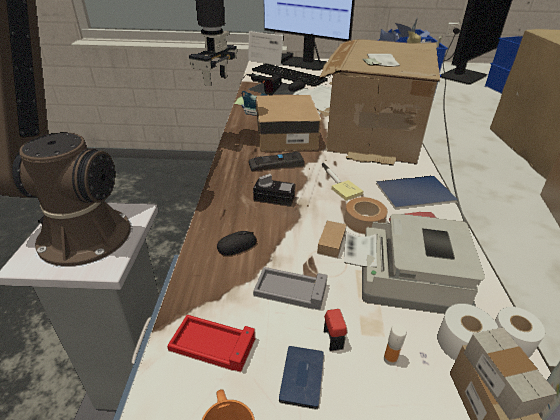

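View pics/wrist0.png

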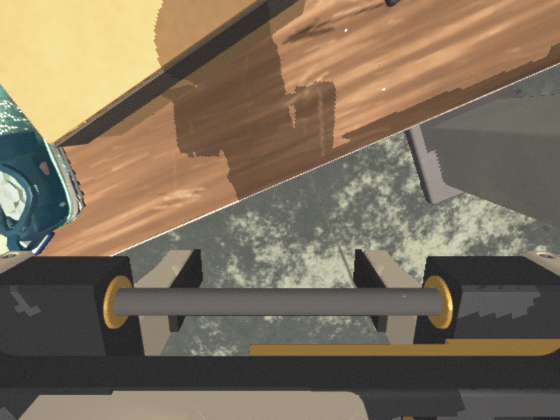

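The scene view shows the recorder at about (224,205) and the grey dock at (333,243). In the side view they are at (274,190) and (291,287). I'll enlarge both to measure them.

```bash
python3 - <<'E'
import cv2,numpy as np
def c(n,x,y,w=80,h=60): return cv2.resize(cv2.imread(f"pics/{n}0.png")[y:y+h,x:x+w],(400,300),interpolation=cv2.INTER_CUBIC)
cv2.imwrite("pics/mos1.png",np.vstack([np.hstack([c("scene",190,175),c("scene",293,215)]),np.hstack([c("side",235,160),c("side",250,255)])]))
E
```

```text
(no output)
```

View pics/mos1.png

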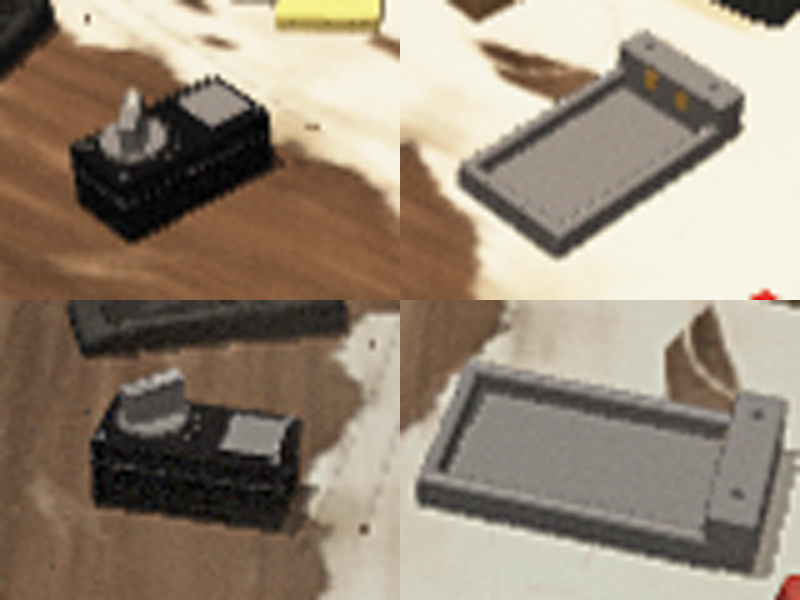

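```bash
cat > h.py <<'E'
import numpy as np,cv2,pickle
from scipy.optimize import least_squares
from scipy.spatial.transform import Rotation as R
def proj(s,P):
    T=np.linalg.inv(s["pose"]);q=(T[:3,:3]@np.atleast_2d(P).T).T+T[:3,3];q=q@s["K"].T;return q[:,:2]/q[:,2:]
def body(p,m,z=0):
    c,s=np.cos(np.radians(p[2])),np.sin(np.radians(p[2]));m=np.atleast_2d(m)/1000.
    return np.c_[p[0]+c*m[:,0]-s*m[:,1],p[1]+s*m[:,0]+c*m[:,1],z+m[:,2]]
def fit(obs,p0,z=0):
    f=lambda p:np.concatenate([(proj(s,body(p,m,z))-uv).ravel() for s,m,uv in obs])
    r=least_squares(f,p0,x_scale=[.01,.01,5],loss="soft_l1");return r.x,f(r.x).reshape(-1,2)
def ray(s,uv,z):
    d=s["pose"][:3,:3]@np.linalg.solve(s["K"],[uv[0],uv[1],1.]);o=s["pose"][:3,3];return o+d*(z-o[2])/d[2]
def move(o,target,yaw):
    "shift cm (tool axes) and turn about tool z to reach TCP target, tool pointing down with yaw"
    Rm=R.from_euler("xyz",o["orientation"],degrees=True);Rt=R.from_euler("xyz",[180,0,yaw],degrees=True)
    return np.round(Rm.inv().apply(np.array(target)-o["tool_pos"])*100,2),np.round((Rm.inv()*Rt).as_rotvec(degrees=True),2)
E
python3 - <<'E'
from h import *
S={n:pickle.load(open(n+"0.pkl","rb")) for n in("scene","side")}
def px(uv,off,sub): return (np.array(uv,float)-sub+.5)/5-.5+off
rec=[(S["scene"],np.array([(-60,-30,0),(-60,30,50),(-60,30,0),(60,-30,50),(60,-30,0),(60,30,50)]),px([(132,240),(72,148),(78,205),(270,118),(272,158),(214,77)],(190,175),(0,0))),
(S["side"],np.array([(-60,-30,50),(-60,-30,0),(60,-30,0),(60,30,50)]),px([(93,440),(95,502),(283,530),(300,420)],(235,160),(0,300)))]
dk=[(S["scene"],np.array([(-70.5,-40.5,0),(-70.5,40.5,20),(86.5,-40.5,0),(86.5,-40.5,36),(62.5,40.5,36),(62.5,-40.5,36)]),px([(557,257),(460,172),(738,140),(743,97),(620,48),(728,110)],(293,215),(400,0))),
(S["side"],np.array([(-70.5,40.5,20),(-70.5,-40.5,20),(-70.5,-40.5,0),(86.5,-40.5,0),(86.5,40.5,36),(62.5,40.5,36),(62.5,-40.5,36)]),px([(472,365),(418,480),(420,505),(752,572),(785,395),(740,392),(708,525)],(250,255),(400,300)))]
for n,o in(("rec",rec),("dock",dk)):
    p,r=fit(o,[.5,.2,-10]);print(n,p.round(4),r.round(1).tolist())
    p,r=fit(o[:1],p);print(p.round(4));p,r=fit(o[1:],p);print(p.round(4))
from plant import ctrl
s=pickle.load(open("wrist0.pkl","rb"));o=ctrl.get_obs()
Rm=R.from_euler("xyz",o["orientation"],degrees=True).as_matrix();print("cam in tool",(Rm.T@(s["pose"][:3,3]-o["tool_pos"])).round(4),(Rm.T@s["pose"][:3,:3]).round(3).tolist())
E
```

```text
rec [  0.5055   0.2078 -10.4534] [[-0.1, 1.4], [-1.1, -0.7], [-0.3, 0.2], [0.1, -2.4], [0.7, 1.8], [-0.1, -1.5], [-0.3, -0.1], [-0.3, 1.1], [0.1, 0.9], [1.0, -1.3]]
[  0.5054   0.2073 -10.1828]
[  0.5052   0.2096 -10.6093]
dock [  0.553   -0.1675 -13.1024] [[0.7, 1.1], [-0.0, -1.9], [1.1, -0.7], [1.5, -1.3], [-0.2, -1.0], [-0.9, -0.3], [-0.7, -1.6], [-0.4, -0.3], [-0.6, 0.7], [0.1, 2.1], [0.9, 0.7], [-0.2, -0.8], [-0.7, -1.7]]
[  0.5494  -0.1683 -13.012 ]
[  0.5537  -0.1677 -12.7682]
cam in tool [ 0.0794  0.0002 -0.1578] [[-0.001, -0.956, -0.294], [1.0, -0.001, 0.002], [-0.002, -0.294, 0.956]]
```

```bash
python3 - <<'E'
from h import *
from plant import ctrl
s=pickle.load(open("side0.pkl","rb"))
for n,uv,z in[("bigbox base nearleft",(331,157),0),("smallbox nearright bot",(323,150),0),("smallbox right top near",(319,124),.09),("terminal L",(252,163),.03),("terminal R",(304,158),.03),("printer base left",(364,303),0),("printer top left",(366,228),.1),("printer left far",(388,215),.1),("carton s3 L",(320,247),0),("carton R",(340,255),0),("carton top far",(346,226),.035),("red tray top",(190,318),.02),("stapler",(335,312),.04),("mouse",(237,243),.03)]:
    print(n,ray(s,uv,z).round(3))
o=ctrl.get_obs();print(move(o,[.505,.208,.23],-10.5),move(o,[.505,.208,.17],-10.5),move(o,[.33,.38,.23],-10.5))
E
```

```text
bigbox base nearleft [0.702 0.489 0.   ]
smallbox nearright bot [0.675 0.542 0.   ]
smallbox right top near [0.655 0.577 0.09 ]
terminal L [0.421 0.372 0.03 ]
terminal R [0.599 0.42  0.03 ]
printer base left [ 0.73  -0.199  0.   ]
printer top left [ 0.741 -0.05   0.1  ]
printer left far [0.805 0.006 0.1  ]
carton s3 L [ 0.638 -0.013  0.   ]
carton R [ 0.689 -0.041  0.   ]
carton top far [0.708 0.037 0.035]
red tray top [ 0.35  -0.274  0.02 ]
stapler [ 0.655 -0.26   0.04 ]
mouse [ 0.421 -0.042  0.03 ]
(array([37.99, 28.23, -0.38]), array([  0.07,   0.  , -13.04])) (array([37.99, 28.22,  5.62]), array([  0.07,   0.  , -13.04])) (array([15.08, 19.45, -0.39]), array([  0.07,   0.  , -13.04]))
```

Units first: shifts go in shares of 40 cm and turns go in shares of 60 degrees. So 28.5 cm / 40 = 0.7125, 25 cm / 40 = 0.625, -13 degrees / 60 = -0.2167.

Request:
send_rows([
  [[0.095,0.1,0,0,0,-0.1083],[0.1875,0.1875,0,0,0,-0.2167],[0.275,0.25,0,0,0,-0.2167],[0.3625,0.3125,0,0,0,-0.2167],[0.45,0.375,0,0,0,-0.2167],[0.5375,0.425,0,0,0,-0.2167],[0.625,0.475,0,0,0,-0.2167],[0.7125,0.5375,0,0,0,-0.2167]],
], fingers=1)

```text
clock: 0.82
tool_pos: [0.4321, 0.3272, 0.2267]
orientation: [-180.0, -0.0, -10.5]
force: [0.9, 0.8, -0.4]
opening: 0.0875
gripper_force: 0.0
```

```bash
python3 -c "
from h import *
from plant import ctrl
o=ctrl.get_obs();print(o['tool_pos'],o['orientation'],move(o,[.505,.208,.17],-10.5))"
```

```text
[0.43213327 0.32724365 0.22666329] [-1.79983712e+02 -6.03470939e-03 -1.05096080e+01] (array([ 9.34, 10.4 ,  5.66]), array([-0.02, -0.01, -0.01]))
```

Converted, 10.4 cm / 40 = 0.26, 9.3 cm / 40 = 0.2325.

Request:
send_rows([
  [[0.06,0.0675,0.035,0,0,0],[0.1175,0.13,0.07,0,0,0],[0.175,0.195,0.105,0,0,0],[0.2325,0.26,0.14,0,0,0],[0.2325,0.26,0.14,0,0,0],[0.2325,0.26,0.14,0,0,0]],
])

```text
clock: 1.32
tool_pos: [0.504, 0.2077, 0.1694]
orientation: [179.9, 0.1, -10.7]
force: [1.2, 0.2, 0.1]
opening: 0.0873
gripper_force: 0.0
```

```bash
python3 - <<'E'
from h import *
from plant import ctrl
s=ctrl.snapshot("wrist");pickle.dump(s,open("wrist1.pkl","wb"))
o=ctrl.get_obs();print(o['tool_pos'],o['orientation'])
p=[.5055,.2078,-10.45]
q=proj(s,body(p,[(x,y,50) for x in(-60,60) for y in(-30,30)]+[(-28,0,50)]));print(q.round(1))
a,b=q.min(0).astype(int)-20,q.max(0).astype(int)+20;a=np.maximum(a,0);print(a,b)
im=s["img"][a[1]:b[1],a[0]:b[0],::-1];k=min(800/im.shape[1],600/im.shape[0]);print("k",k)
cv2.imwrite("pics/w1.png",cv2.resize(im,None,fx=k,fy=k,interpolation=cv2.INTER_CUBIC))
E
```

```text
[0.50406949 0.209007   0.1702484 ] [ 1.79961714e+02  2.54350438e-02 -1.06425837e+01]
[[306.3 261.8]
 [246.9 262.2]
 [309.4 139.9]
 [242.2 140.3]
 [276.4 232.3]]
[222 119] [329 282]
k 3.6809815950920246
```

View pics/w1.png

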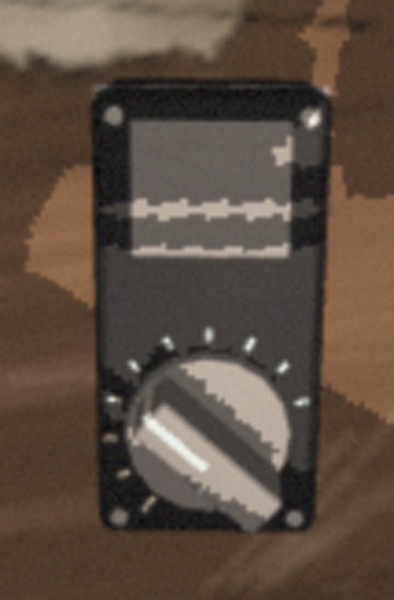

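The wrist view shows the recorder face-on with zoomed corners at about (95,85), (330,85), (100,530) and (313,530). The pointer is at click 4, about 48° left of the x axis. Next I'll refit the pose.

```bash
python3 - <<'E'
from h import *
from plant import ctrl
s=pickle.load(open("wrist1.pkl","rb"))
px=lambda uv:(np.array(uv,float)+.5)/3.681-.5+[222,119]
c=np.array([(60,30,50),(60,-30,50),(-60,30,50),(-60,-30,50)])
cu=px([(95,83),(331,83),(99,531),(315,531)])
ang=np.radians([0,24,48,72,-24,-48])
t=px([(208,335),(168,342),(133,365),(110,400),(250,343),(283,367),(303,402)])
ang=np.radians([0,24,48,72,-24,-48,-72])
p,r=fit([(s,c,cu)],[.505,.208,-10.5]);print(p.round(4),r.round(1).tolist())
# ticks: unknown radius
g=lambda q:(proj(s,body(q[:3],np.c_[-28+q[3]*np.cos(ang),q[3]*np.sin(ang),ang*0+50]))-t).ravel()
z=least_squares(g,[*p,26],x_scale=[.01,.01,5,5]);print("ticks",z.x.round(4),z.fun.round(1))
o=ctrl.get_obs();print(move(o,[.5045,.206,.021],-11))
E
```

```text
[  0.5041   0.2059 -11.1845] [[-2.0, -0.2], [1.0, 0.3], [-0.2, -0.2], [0.4, 0.1]]
ticks [  0.502    0.2065 -11.6824  26.6496] [ 0.1 -0.2 -0.4  0.  -0.2  0.1  0.4 -0.1 -0.   0.1  0.1  0.1 -0.   0. ]
(array([ 0.1 ,  0.28, 14.92]), array([0.04, 0.03, 0.36]))
```

Converted, 14.9 cm / 40 = 0.3725, 10.5 cm / 40 = 0.2625, 0.8 degrees / 60 = 0.0133.

Request:
send_rows([
  [[0,0.007,0.0875,0,0,0.0133],[0,0.007,0.175,0,0,0.0133],[0,0.007,0.2625,0,0,0.0133],[0,0.007,0.325,0,0,0.0133],[0,0.007,0.3625,0,0,0.0133],[0,0.007,0.3725,0,0,0.0133],[0,0.007,0.3725,0,0,0.0133]],
])

```text
clock: 1.95
tool_pos: [0.5028, 0.2078, 0.021]
orientation: [179.9, 0.0, -11.2]
force: [1.3, 0.6, 0.9]
opening: 0.0876
gripper_force: 0.0
```

Request:
send_rows([
  [[0,0,0,0,0,0],[0,0,0,0,0,0],[0,0,0,0,0,0],[0,0,0,0,0,0],[0,0,0,0,0,0],[0,0,0,0,0,0],[0,0,0,0,0,0],[0,0,0,0,0,0]],
], fingers=0.5)

```text
clock: 2.62
tool_pos: [0.5036, 0.207, 0.0224]
orientation: [-180.0, -0.0, -11.3]
force: [-1.9, -1.0, 6.0]
opening: 0.0599
gripper_force: 30.0
```

Converted, -18 cm / 40 = -0.45, -17 cm / 40 = -0.425, 1.5 degrees / 60 = 0.025.

Request:
send_rows([
  [[0,0,-0.0375,0,0,0],[0,0,-0.1,0,0,0],[0,0,-0.175,0,0,0],[0.0125,0.0375,-0.25,0,0,0],[0.0375,0.1,-0.325,0,0,0],[0.0625,0.175,-0.375,0,0,0.0083],[0.0875,0.25,-0.425,0,0,0.0167],[0.1125,0.325,-0.45,0,0,0.025]],
])

```text
clock: 3.28
tool_pos: [0.5222, 0.0696, 0.2039]
orientation: [-179.9, -0.1, -12.8]
force: [1.7, -0.1, -4.0]
opening: 0.0598
gripper_force: 30.0
```

Converted, 9.6 cm / 40 = 0.24, 8.5 cm / 40 = 0.2125.

Request:
send_rows([
  [[0.025,0.075,0,0,0,0],[0.05,0.15,0,0,0,0],[0.07,0.2125,0,0,0,0],[0.0775,0.24,0,0,0,0],[0.0775,0.24,0,0,0,0],[0.0775,0.24,0,0,0,0]],
])

```text
clock: 3.78
tool_pos: [0.5302, -0.0303, 0.2009]
orientation: [180.0, 0.1, -13.0]
force: [0.1, 0.6, -6.3]
opening: 0.06
gripper_force: 30.0
```

```bash
python3 - <<'E'
from h import *
from plant import ctrl
s=ctrl.snapshot("wrist");pickle.dump(s,open("wrist2.pkl","wb"))
o=ctrl.get_obs();print({k:np.round(o[k],4) for k in("tool_pos","orientation","force","opening")})
print(proj(s,body([.553,-.1675,-13.1],[(x,y,20) for x in(-70,86) for y in(-40,40)])).round())
cv2.imwrite("pics/w2.png",cv2.resize(s["img"][:300,170:570,::-1],None,fx=2,fy=2,interpolation=cv2.INTER_CUBIC))
E
```

```text
{'tool_pos': array([ 0.5304, -0.0296,  0.2011]), 'orientation': array([-1.799933e+02,  4.960000e-02, -1.288960e+01]), 'force': array([-0.0075,  0.482 , -3.7494]), 'opening': np.float64(0.0598)}
[[422. 206.]
 [353. 206.]
 [444.  58.]
 [365.  57.]]
```

View pics/w2.png

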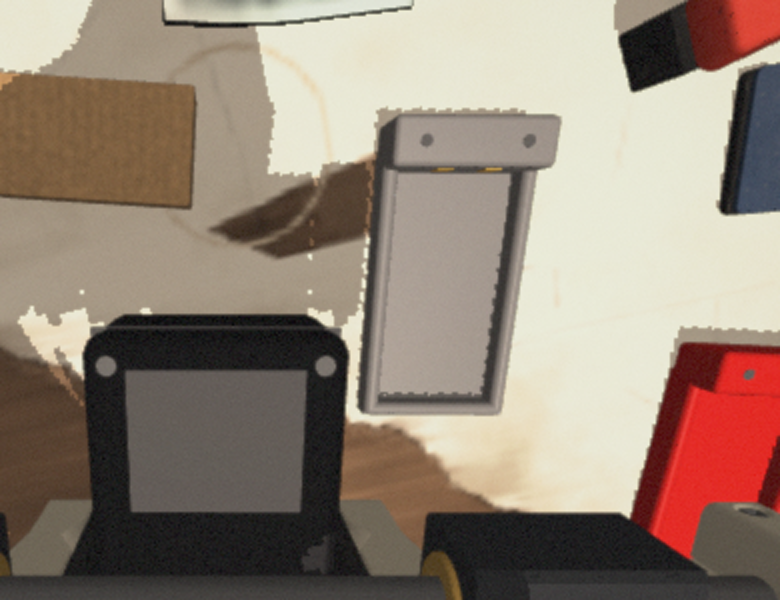

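The wrist view shows the dock with block-top corners at (400,116), (560,116), (553,168) and (385,170), and near rim corners at (360,410) and (500,412). The held recorder's end edge is at v≈328.

```bash
python3 - <<'E'
from h import *
from plant import ctrl
s=pickle.load(open("wrist2.pkl","rb"))
px=lambda uv:(np.array(uv,float)+.5)/2-.5+[170,0]
m=np.array([(86.5,40.5,36),(86.5,-40.5,36),(62.5,-40.5,36),(62.5,40.5,36),(-70.5,40.5,20),(-70.5,-40.5,20),(-62.5,32.5,20),(-62.5,-32.5,20)])
uv=px([(399,115),(561,115),(555,169),(384,169),(360,411),(501,413),(379,402),(494,402)])
d,r=fit([(s,m,uv)],[.553,-.1675,-13]);print("dock",d.round(4),r.round(1).tolist())
# sub-mm: recorder silhouettes
o=ctrl.get_obs();zt=o["tool_pos"][2]+.029
Rm=R.from_euler("xyz",o["orientation"],degrees=True)
for u in[(85,350),(348,350),(216,327)]:
    print("tool frame mm",(Rm.inv().apply(ray(s,px(u),zt)-o["tool_pos"])*1000).round(1))
# tick frame wrist1 vs tool at grasp
for p in([.502,.2065,-11.7],[.5041,.2059,-11.2]): print("rec origin in tool (grasp) x mm",((np.array(p[:2])-[.5036,.2068])@[np.cos(np.radians(-11.3)),np.sin(np.radians(-11.3))]*1000).round(1))
E
```

```text
dock [  0.5508  -0.1657 -12.9651] [[-2.3, -0.7], [0.7, -0.7], [-0.5, -0.8], [3.0, -0.7], [1.6, 3.0], [0.4, 1.9], [-0.5, 0.9], [-2.0, 0.8]]
tool frame mm [ 56.7 -26.9 -29. ]
tool frame mm [ 56.6  29.5 -29.1]
tool frame mm [ 61.6   1.2 -29.1]
rec origin in tool (grasp) x mm -1.5
rec origin in tool (grasp) x mm 0.7
```

```bash
python3 - <<'E'
from h import *
s=pickle.load(open("wrist2.pkl","rb"));k=3.6;x0,y0=345,48
im=cv2.resize(s["img"][y0:y0+166,x0:x0+110,::-1],None,fx=k,fy=k,interpolation=cv2.INTER_CUBIC);ov=im.copy()
d=[.5508,-.1657,-12.97]
def poly(pts,c):
    q=((proj(s,body(d,pts))+.5-[x0,y0])*k-.5);cv2.polylines(ov,[np.round(q*8).astype(int)],True,c,1,cv2.LINE_AA,3)
rect=lambda a,b,w,z:[(a,-w,z),(a,w,z),(b,w,z),(b,-w,z)]
poly(rect(-70.5,86.5,40.5,0),(255,0,0));poly(rect(-70.5,62.5,40.5,20),(0,200,0));poly(rect(-62.5,62.5,32.5,20),(0,0,255));poly(rect(62.5,86.5,40.5,36),(255,0,255));poly(rect(-62.5,62.5,32.5,6),(0,200,255))
cv2.imwrite("pics/w2b.png",np.hstack([im,ov]))
E
```

```text
(no output)
```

View pics/w2b.png

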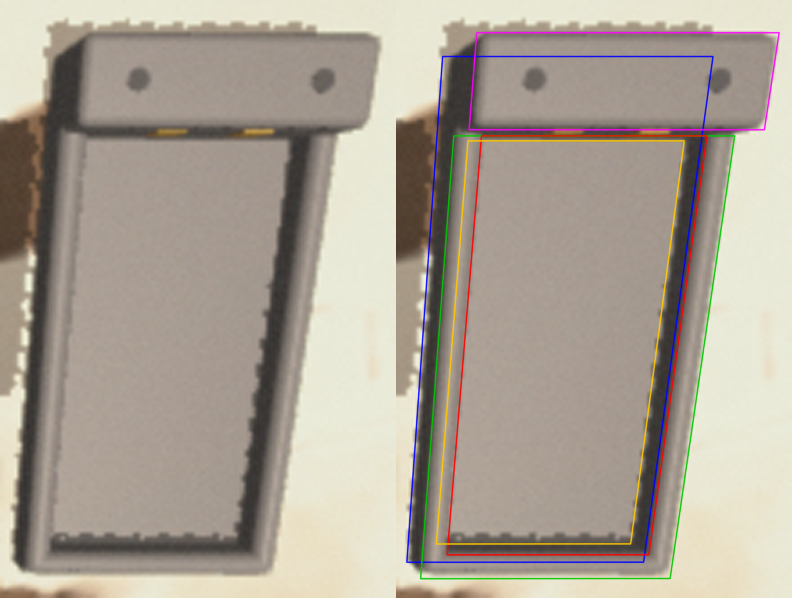

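```bash
python3 - <<'E'
from h import *
from plant import ctrl
s1=pickle.load(open("wrist1.pkl","rb"));s2=pickle.load(open("wrist2.pkl","rb"))
p1=lambda uv:(np.array(uv,float)+.5)/3.681-.5+[222,119];p2=lambda uv:(np.array(uv,float)+.5)/2-.5+[170,0]
A=[(114.5,116),(311.5,117),(131,121.5),(291,121.5)];B=[(106,366),(325.5,366),(125,370),(307,370)]
o=ctrl.get_obs();T=o["tool_pos"];Rm=R.from_euler("xyz",o["orientation"],degrees=True)
for P in([.502,.2065,-11.68],[.5041,.2059,-11.18]):
    Q=R.from_euler("z",P[2],degrees=True)
    loc=np.array([Q.inv().apply(ray(s1,p1(a),.05)-[P[0],P[1],0])*1000 for a in A]);print(loc.round(1).tolist())
    for z in(.029,):
        q,r=fit([(s2,loc,p2(B))],[.53,-.03,-13],T[2]-.021);print(q.round(4),r.round(1).tolist(),"in tool",(Rm.inv().apply([q[0]-T[0],q[1]-T[1],0])*1000).round(1))
    q3=least_squares(lambda v:np.r_[(proj(s2,body(v[:3],loc,v[3]))-p2(B)).ravel()],[*q,.18],x_scale=[.01,.01,5,.01]);print("free z",q3.x.round(4))
E
```

```text
[[54.0, 23.9, 50.0], [54.5, -24.3, 50.0], [52.8, 19.9, 50.0], [53.4, -19.4, 50.0]]
[  0.5294  -0.0299 -13.7224] [[-0.2, -0.5], [1.8, -0.3], [-0.2, 0.5], [-0.6, 0.3]] in tool [-0.9  0.5  0. ]
free z [  0.5292  -0.0297 -13.7207   0.1788]
[[52.1, 23.6, 50.0], [52.1, -24.6, 50.0], [50.8, 19.6, 50.0], [51.0, -19.6, 50.0]]
[  0.5315  -0.0305 -13.2224] [[-0.2, -0.5], [1.8, -0.3], [-0.2, 0.5], [-0.6, 0.3]] in tool [ 1.2  0.7 -0. ]
free z [  0.5313  -0.0304 -13.2207   0.1788]
```

Converted, 13.3 cm / 40 = 0.3325, 12.82 cm / 40 = 0.3205, -0.3 degrees / 60 = -0.005.

Request:
send_rows([
  [[0.03,0.075,0,0,0,0],[0.06,0.155,0.025,0,0,-0.005],[0.09,0.235,0.075,0,0,-0.005],[0.115,0.295,0.1375,0,0,-0.005],[0.1258,0.3205,0.2125,0,0,-0.005],[0.1258,0.3205,0.2875,0,0,-0.005],[0.1258,0.3205,0.3325,0,0,-0.005],[0.1258,0.3205,0.3325,0,0,-0.005]],
])

```text
clock: 4.5
tool_pos: [0.5484, -0.165, 0.0639]
orientation: [179.9, 0.5, -12.6]
force: [-1.1, 1.3, -4.8]
opening: 0.0599
gripper_force: 30.0
```

Request:
send_rows([
  [[0,0,0,0,0,0],[0,0,0,0,0,0],[0,0,0,0,0,0]],
])

```text
clock: 4.75
tool_pos: [0.553, -0.1653, 0.0705]
orientation: [-180.0, -0.2, -12.5]
force: [1.2, -0.0, -3.6]
opening: 0.0599
gripper_force: 30.0
```

```bash
python3 - <<'E'
from h import *
from plant import ctrl
s=ctrl.snapshot("wrist");pickle.dump(s,open("wrist3.pkl","wb"));d=ctrl.snapshot("side");c=ctrl.snapshot("scene")
pickle.dump((s,d,c),open("s3.pkl","wb"))
o=ctrl.get_obs();print({k:np.round(o[k],4) for k in("tool_pos","orientation","force","opening")})
D=[.5512,-.1658,-13]
print(proj(s,body(D,[(62.5,y,36) for y in(-40.5,40.5)]+[(-70.5,y,20) for y in(-40.5,40.5)]+[(60,y,6) for y in(-40.5,40.5)])).round(1).tolist())
r=lambda s,x,y,w,h,k:cv2.resize(s["img"][y:y+h,x:x+w,::-1],None,fx=k,fy=k,interpolation=cv2.INTER_CUBIC)
a=r(s,180,40,200,240,2);b=np.vstack([r(d,240,225,100,75,4),r(c,285,180,100,75,4)])
b=cv2.resize(b,(400,600));a=cv2.resize(a,(400,480));cv2.imwrite("pics/m3.png",np.hstack([np.vstack([a,np.zeros((120,400,3),np.uint8)]),b]))
E
```

```text
{'tool_pos': array([ 0.5523, -0.1656,  0.07  ]), 'orientation': array([-1.799659e+02, -1.400000e-01, -1.250260e+01]), 'force': array([ 0.4983, -0.5772, -3.9813]), 'opening': np.float64(0.0598)}
[[343.7, 151.1], [214.4, 149.9], [327.5, 316.9], [226.9, 316.2], [334.7, 150.6], [222.8, 149.6]]
```

View pics/m3.png

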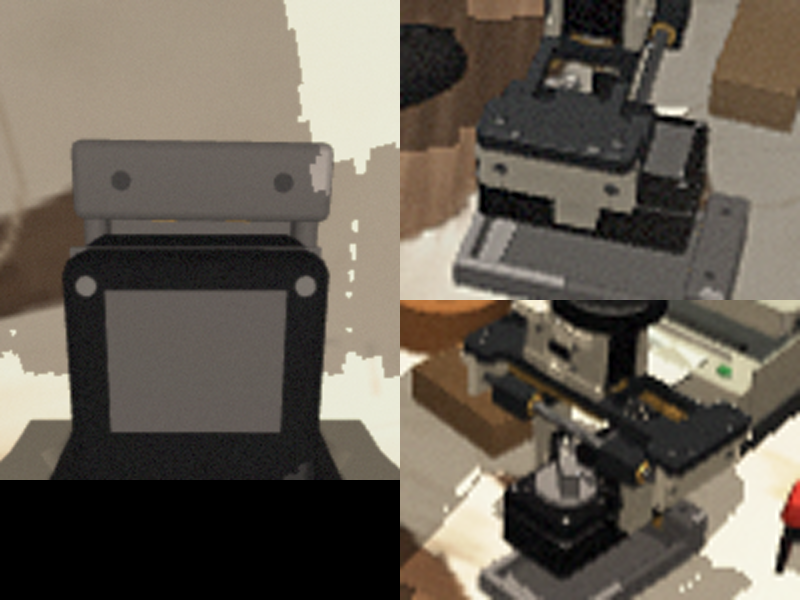

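```bash
python3 - <<'E'
from h import *
from plant import ctrl
s,d,c=pickle.load(open("s3.pkl","rb"));px=lambda u:(np.array(u,float)+.5)/2-.5+[180,40]
o=ctrl.get_obs();T=o["tool_pos"];Rm=R.from_euler("xyz",o["orientation"],degrees=True)
t=lambda uv,z:(Rm.inv().apply(ray(s,px(uv),z)-T)*1000).round(1)[:2]
for n,uv,z in[("blk far L",(73,142),.036),("blk far R",(333,143),.036),("blk near L",(78,220),.036),("blk near R",(329,220),.036),("blk screwL",(121,181.5),.036),("blk screwR",(283.5,183),.036),("wall L in",(107,228),.02),("wall R in",(292,228),.02),("rec sc L",(86,286.5),T[2]+.029),("rec sc R",(305,286.5),T[2]+.029),("screenL",(106,291),T[2]+.029),("screenR",(286,291),T[2]+.029),("rec side L",(64,300),T[2]+.029),("rec side R",(328,300),T[2]+.029),("end top",(195,250),T[2]+.029),("end bot",(195,235),T[2]-.021)]: print(n,t(uv,z))
E
```

```text
blk far L [ 85. -37.]
blk far R [84.7 41.5]
blk near L [ 61.8 -36.8]
blk near R [61.9 41.8]
blk screwL [ 73.5 -22.9]
blk screwR [73.1 27. ]
wall L in [ 57.7 -30.1]
wall R in [57.7 32.8]
rec sc L [ 53.5 -24. ]
rec sc R [53.5 23.7]
screenL [ 52.5 -19.7]
screenR [52.5 19.6]
rec side L [ 50.5 -28.9]
rec side R [50.5 28.9]
end top [61.5 -0.3]
end bot [58.7 -0.2]
```

Converted, 3.3 cm / 40 = 0.0825, 2.3 cm / 40 = 0.0575, 0.45 degrees / 60 = 0.0075.

Request:
send_rows([
  [[-0.0028,0.002,0,0,0,0.0075],[-0.0055,0.004,0,0,0,0.0075],[-0.0055,0.004,0.02,0,0,0.0075],[-0.0055,0.004,0.04,0,0,0.0075],[-0.0055,0.004,0.0575,0,0,0.0075],[-0.0055,0.004,0.0675,0,0,0.0075],[-0.0055,0.004,0.075,0,0,0.0075],[-0.0055,0.004,0.0825,0,0,0.0075]],
])

```text
clock: 5.57
tool_pos: [0.5506, -0.1674, 0.0361]
orientation: [180.0, -0.2, -12.9]
force: [3.8, -2.4, 4.8]
opening: 0.0596
gripper_force: 30.0
```

Converted, 0.6 cm / 40 = 0.015, 0.4 cm / 40 = 0.01.

Request:
send_rows([
  [[0,0,0.005,0,0,0],[0,0,0.01,0,0,0],[0,0,0.015,0,0,0],[0,0,0.015,0,0,0]],
])

```text
clock: 5.9
tool_pos: [0.5516, -0.1676, 0.0339]
orientation: [180.0, -0.3, -12.9]
force: [-6.3, 1.3, 31.5]
opening: 0.0599
gripper_force: 30.0
```

```bash
python3 - <<'E'
from h import *
from plant import ctrl
s=ctrl.snapshot("wrist");d=ctrl.snapshot("side");pickle.dump((s,d),open("s4.pkl","wb"))
o=ctrl.get_obs();print({k:np.round(o[k],4) for k in("tool_pos","orientation","force","moment","opening")})
g0=pickle.load(open("s3.pkl","rb"))[0]["img"];g=s["img"]
for n,(u,v) in dict(scL=(222.7,183),scR=(332.2,183),scrL=(232.7,185),scrR=(322.7,185)).items():
    u0,v0=int(round(u)),int(round(v));t=g0[v0-8:v0+9,u0-8:u0+9]
    m=cv2.matchTemplate(g[v0-20:v0+21,u0-20:u0+21],t,cv2.TM_CCOEFF_NORMED);_,c,_,l=cv2.minMaxLoc(m);print(n,l[0]-12,l[1]-12,round(c,2))
r=lambda s,x,y,w,h,k:cv2.resize(s["img"][y:y+h,x:x+w,::-1],None,fx=k,fy=k,interpolation=cv2.INTER_CUBIC)
cv2.imwrite("pics/m4.png",np.hstack([cv2.resize(r(s,190,60,180,180,2),(400,400)),cv2.resize(r(d,245,240,90,90,4),(400,400))]))
E
```

```text
{'tool_pos': array([ 0.5516, -0.1676,  0.0339]), 'orientation': array([179.9885,  -0.3491, -12.871 ]), 'force': array([-5.7622,  1.4157, 31.3837]), 'moment': array([0.4176, 2.1881, 0.0204]), 'opening': np.float64(0.0595)}
scL 2 -5 0.98
scR -2 -5 0.98
scrL 2 -5 0.97
scrR -2 -5 0.98
```

View pics/m4.png

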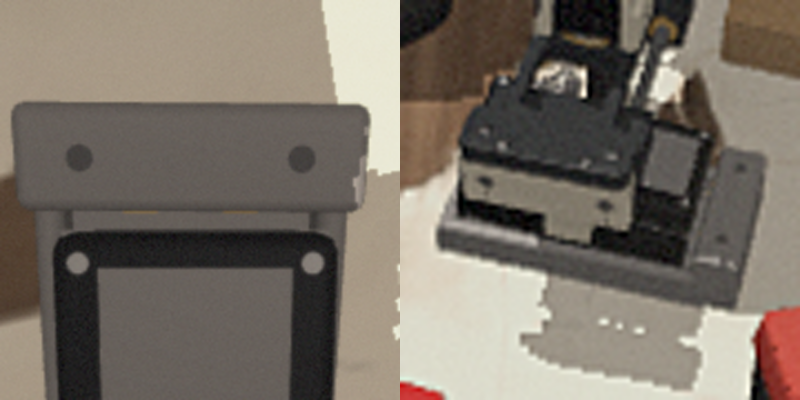

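The wrist view shows a gap between the block and the recorder's plain end, and the screws have dipped about 5 px. With the moment My = 2.2 N m, this means the dial end is resting on the low end wall and the recorder has pitched nose-down. I'll lift it and re-measure.

Converted, -3.5 cm / 40 = -0.0875, -2.2 cm / 40 = -0.055.

Request:
send_rows([
  [[0,0,-0.015,0,0,0],[0,0,-0.035,0,0,0],[0,0,-0.055,0,0,0],[0.0025,0,-0.075,0,0,0],[0.005,0,-0.0875,0,0,0],[0.005,0,-0.0875,0,0,0],[0.005,0,-0.0875,0,0,0]],
])

```text
clock: 6.58
tool_pos: [0.551, -0.1674, 0.0646]
orientation: [-180.0, -0.0, -13.0]
force: [0.9, -0.4, -5.3]
opening: 0.0597
gripper_force: 30.0
```

```bash
cat > trk.py <<'E'
from h import *
from plant import ctrl
def track(s):
    "subpixel screw centres (bright blobs) near their usual places"
    ref=pickle.load(open("s3.pkl","rb"))[0]["img"];out=[]
    for u0,v0 in((223,183),(332,183)):
        t=cv2.resize(ref[v0-8:v0+9,u0-8:u0+9],None,fx=4,fy=4,interpolation=cv2.INTER_CUBIC);w=cv2.resize(s["img"][v0-22:v0+23,u0-22:u0+23],None,fx=4,fy=4,interpolation=cv2.INTER_CUBIC)
        m=cv2.matchTemplate(w,t,cv2.TM_CCOEFF_NORMED);_,c,_,l=cv2.minMaxLoc(m);out.append((l[0]/4-14,l[1]/4-14,round(c,2)))
    return out
E
python3 - <<'E'
from trk import *
s=ctrl.snapshot("wrist");d=ctrl.snapshot("side");c=ctrl.snapshot("scene");pickle.dump((s,d,c),open("s5.pkl","wb"))
o=ctrl.get_obs();print({k:np.round(o[k],4) for k in("tool_pos","orientation","force","moment","opening")})
print(track(s))
E
```

```text
{'tool_pos': array([ 0.5503, -0.1675,  0.0639]), 'orientation': array([ 1.799911e+02,  6.820000e-02, -1.299850e+01]), 'force': array([ 0.7654, -0.2722, -4.1759]), 'moment': array([ 0.003 ,  0.023 , -0.0239]), 'opening': np.float64(0.0601)}
[(1.75, -4.75, 0.99), (-2.0, -4.75, 0.99)]
```

```bash
python3 - <<'E'
from trk import *
s3=pickle.load(open("s3.pkl","rb"))[0];s5=pickle.load(open("s5.pkl","rb"))[0]
px=lambda u:(np.array(u,float)+.5)/2-.5+[180,40]
o=ctrl.get_obs();T=o["tool_pos"];Rm=R.from_euler("xyz",o["orientation"],degrees=True)
print("cam in tool",(Rm.inv().apply(s5["pose"][:3,3]-T)*1000).round(1),"s3 cam",s3["pose"][:3,3].round(4),"s5 cam",s5["pose"][:3,3].round(4))
def up(im):return cv2.resize(im,None,fx=4,fy=4,interpolation=cv2.INTER_CUBIC)
for n,uv in dict(L=(121,181.5),R=(283.5,183),nearL=(88,219),nearR=(318,219),farL=(90,142),farR=(318,143)).items():
    c=px(uv);u0,v0=int(round(c[0])),int(round(c[1]))
    m=cv2.matchTemplate(up(s5["img"][v0-22:v0+23,u0-22:u0+23]),up(s3["img"][v0-8:v0+9,u0-8:u0+9]),cv2.TM_CCOEFF_NORMED);_,k,_,l=cv2.minMaxLoc(m)
    q=c+[l[0]/4-14,l[1]/4-14];print(n,np.round(q-c,2),round(k,2),"tool mm",(Rm.inv().apply(ray(s5,q,.036)-T)*1000).round(1)[:2])
E
```

```text
cam in tool [  79.8   -0.  -158.7] s3 cam [ 0.63   -0.1825  0.2287] s5 cam [ 0.6282 -0.1854  0.2226]
L [-6.75 -2.25] 0.98 tool mm [ 75.  -25.9]
R [-4. -3.] 0.98 tool mm [75. 24.]
nearL [-6.25 -1.25] 0.93 tool mm [ 63.5 -36.1]
nearR [-2.75 -2.25] 0.99 tool mm [64.  35.7]
farL [-7.5  -2.75] 0.99 tool mm [ 86.4 -34.9]
farR [-3.  -3.5] 0.96 tool mm [86.5 34.2]
```

Converted, 2.6 cm / 40 = 0.065, 2.4 cm / 40 = 0.06, 5.5 degrees / 60 = 0.0917.

Request:
send_rows([
  [[0.005,-0.0013,-0.0075,0,0.05,0],[0.009,-0.002,0,0,0.0917,0],[0.009,-0.002,0.02,0,0.0917,0],[0.009,-0.002,0.04,0,0.0917,0],[0.009,-0.002,0.0525,0,0.0917,0],[0.009,-0.002,0.06,0,0.0917,0],[0.009,-0.002,0.065,0,0.0917,0],[0.009,-0.002,0.065,0,0.0917,0]],
])

```text
clock: 7.4
tool_pos: [0.5545, -0.1676, 0.0377]
orientation: [180.0, -5.4, -13.0]
force: [-0.3, 0.4, -4.1]
opening: 0.0595
gripper_force: 30.0
```

```bash
python3 - <<'E'
from trk import *
s=ctrl.snapshot("wrist");pickle.dump(s,open("s6.pkl","wb"))
o=ctrl.get_obs();print({k:np.round(o[k],4) for k in("clock","tool_pos","orientation","force","moment","opening")});print(track(s))
E
```

```text
{'clock': np.float64(7.45), 'tool_pos': array([ 0.5547, -0.1676,  0.0381]), 'orientation': array([179.9843,  -5.4476, -12.9884]), 'force': array([-0.2171,  0.3977, -5.1805]), 'moment': array([ 0.0992,  0.4795, -0.0144]), 'opening': np.float64(0.0598)}
[(1.75, -4.75, 0.99), (-2.0, -4.75, 0.99)]
```

Converted, 0.8 cm / 40 = 0.02, 0.6 cm / 40 = 0.015.

Request:
send_rows([
  [[-0.0005,0,0.005,0,0,0],[-0.001,0,0.01,0,0,0],[-0.0015,0,0.015,0,0,0],[-0.002,0,0.02,0,0,0],[-0.002,0,0.02,0,0,0]],
])

```text
clock: 7.87
tool_pos: [0.5542, -0.1675, 0.0301]
orientation: [180.0, -5.5, -13.0]
force: [0.3, -0.1, -5.6]
opening: 0.0595
gripper_force: 30.0
```

Converted, 0.24 cm / 40 = 0.006, 0.18 cm / 40 = 0.0045.

Request:
send_rows([
  [[-0.0003,0,0.0025,0,0,0],[-0.0005,0,0.0045,0,0,0],[-0.0005,0,0.006,0,0,0],[-0.0005,0,0.006,0,0,0]],
])

```text
clock: 8.2
tool_pos: [0.5544, -0.1675, 0.0287]
orientation: [180.0, -5.5, -13.0]
force: [-3.4, 1.6, 2.5]
opening: 0.06
gripper_force: 30.0
```

Converted, 0.05 cm / 40 = 0.0013.

Request:
send_rows([
  [[0,0,0.0013,0,0,0],[0,0,0.0013,0,0,0],[0,0,0.0013,0,0,0],[0,0,0.0013,0,0,0],[0,0,0.0013,0,0,0],[0,0,0.0013,0,0,0]],
], fingers=1)

```text
clock: 8.7
tool_pos: [0.5547, -0.1676, 0.0277]
orientation: [-180.0, -5.5, -13.0]
force: [0.5, 1.3, 0.4]
opening: 0.087
gripper_force: 0.0
```

Converted, -15 cm / 40 = -0.375, 1.3 cm / 40 = 0.0325, -5.5 degrees / 60 = -0.0917.

Request:
send_rows([
  [[0.0025,0,-0.025,0,0,0],[0.0075,0,-0.075,0,0,0],[0.015,0,-0.15,0,0,0],[0.0225,0,-0.225,0,0,0],[0.0275,0,-0.3,0,-0.0917,0],[0.0325,0,-0.375,0,-0.0917,0],[0.0325,0,-0.375,0,-0.0917,0],[0.0325,0,-0.375,0,-0.0917,0]],
])

```text
clock: 9.37
tool_pos: [0.5547, -0.1673, 0.181]
orientation: [-179.9, -0.3, -13.0]
force: [-0.1, -0.2, -0.8]
opening: 0.0877
gripper_force: 0.0
```

```bash
python3 - <<'E'
from trk import *
s=ctrl.snapshot("wrist");d=ctrl.snapshot("side");pickle.dump((s,d),open("s7.pkl","wb"))
o=ctrl.get_obs();print({k:np.round(o[k],4) for k in("clock","tool_pos","orientation","force","moment","opening")})
r=lambda s,x,y,w,h:cv2.resize(s["img"][y:y+h,x:x+w,::-1],(400,600) if w<h else (400,300),interpolation=cv2.INTER_CUBIC)
q=proj(s,body([.5512,-.1665,-13],[(0,0,50),(-28,0,56),(0,0,6)]));print(q.round(1))
x,y=int(q[0,0])-70,max(0,int(q[0,1])-105);print(x,y)
b=r(d,245,240,100,75);cv2.imwrite("pics/m7.png",np.hstack([r(s,x,y,140,210),np.vstack([b,b*0])]))
E
```

```text
{'clock': np.float64(9.4667), 'tool_pos': array([ 0.5526, -0.1671,  0.1781]), 'orientation': array([-1.799816e+02,  5.600000e-03, -1.300010e+01]), 'force': array([ 0.3277, -0.0496,  0.2611]), 'moment': array([-0.0111,  0.0272, -0.0168]), 'opening': np.float64(0.0879)}
[[277.  207.4]
 [277.1 236. ]
 [277.1 196.8]]
207 102
```

View pics/m7.png

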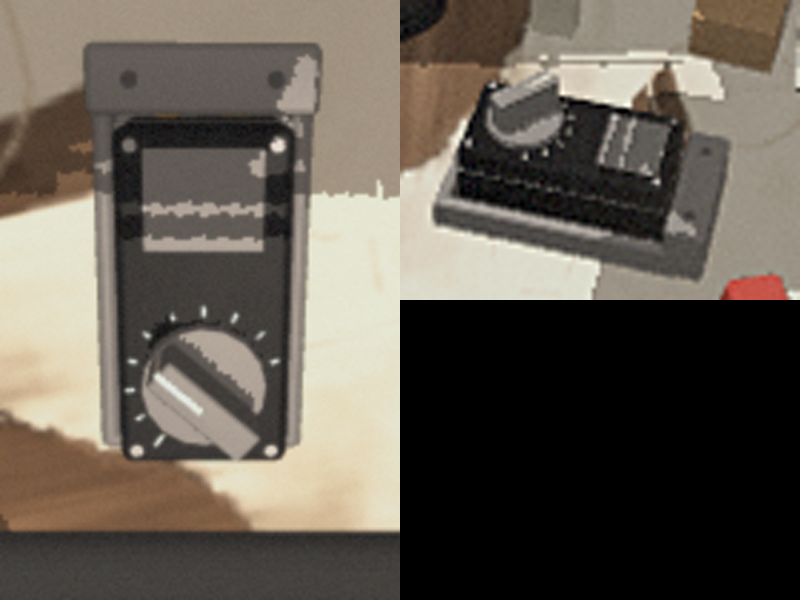

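The recorder is down in the dock with its plain end at the tall block, and the side view shows its top parallel to the rim. The pointer is still at click 4. The click-6 tick is at (204,312), and the screws are at (129,145), (278,146), (137,451) and (271,451). Now I'll check numerically that it is level and locate the dial axis.

```bash
python3 - <<'E'
from h import *
from plant import ctrl
s,d=pickle.load(open("s7.pkl","rb"));k=400/140
px=lambda uv:(np.array(uv,float)+.5)/k-.5+[207,102]
t=px([(204,312),(172,320),(147,336),(132,361),(129,389),(140,418),(159,440),(235,318),(261,335),(275,361)])
ang=np.radians([0,24,48,72,96,120,144,-24,-48,-72])
sc=px([(129,145),(278,146),(137,451),(271,451)])
def loc(r,sx,sx2,sy):return np.vstack([np.c_[-28+r*np.cos(ang),r*np.sin(ang),ang*0+50],[(sx,sy,50),(sx,-sy,50),(sx2,sy,50),(sx2,-sy,50)]])
def w(v,L):
    Q=R.from_euler("xyz",[v[3],v[4],v[2]],degrees=True);return Q.apply(L/1000)+[v[0],v[1],v[5]]
uv=np.vstack([t,sc])
f=lambda v:(proj(s,w([*v[:3],0,0,.006],loc(26.65,v[3],v[4],v[5])))-uv).ravel()
a=least_squares(f,[.551,-.167,-13,54,-54,24],x_scale=[.01,.01,5,5,5,5]);print("flat z=6:",a.x.round(4),np.abs(a.fun).max().round(2))
L=loc(26.65,54,-54,24)
f=lambda v:(proj(s,w(v,L))-uv).ravel()
b=least_squares(f,[*a.x[:3],0,0,.006],x_scale=[.01,.01,5,5,5,.01]);print("free rpz:",b.x.round(4),np.abs(b.fun).max().round(2))
v=a.x;Q=R.from_euler("z",v[2],degrees=True);ax=Q.apply([-.028,0,0])+[v[0],v[1],0];print("axis",ax.round(4))
# bar: pointer end & other end of bar top edge z=.084
for n,u in(("bar near-left face",(200,410)),("white line a",(155,377)),("white line b",(202,412)),("far end",(239,460)),("far end2",(258,436))):
    p=ray(s,px(u),.084);r=p[:2]-ax[:2];print(n,(np.hypot(*r)*1000).round(1),np.degrees(np.arctan2(r[1],r[0])).round(1))
a1=ray(s,px((155,377)),.084)-ray(s,px((202,412)),.084);print("bar world angle",np.degrees(np.arctan2(a1[1],a1[0])).round(1))
E
```

```text
flat z=6: [  0.5509  -0.1674 -12.9978  54.3703 -53.8226  24.0701] 0.91
free rpz: [ 5.51500e-01 -1.68100e-01 -1.29213e+01 -6.44800e-01 -6.67400e-01
  6.40000e-03] 0.95
axis [ 0.5236 -0.1611  0.    ]
bar near-left face 2.3 20.0
white line a 20.3 36.5
white line b 1.4 13.5
far end 19.3 -156.9
far end2 18.8 -125.2
bar world angle 38.1
```

Converted, 6 cm / 40 = 0.15, 0.07 cm / 40 = 0.0018, 56 degrees / 60 = 0.9333.

Request:
send_rows([
  [[-0.025,0,0,0,0,0.1167],[-0.05,0,0,0,0,0.2333],[-0.075,0.0018,0.025,0,0,0.35],[-0.075,0.0018,0.05,0,0,0.4667],[-0.075,0.0018,0.075,0,0,0.5833],[-0.075,0.0018,0.1,0,0,0.7],[-0.075,0.0018,0.125,0,0,0.8167],[-0.075,0.0018,0.15,0,0,0.9333]],
], fingers=0.5)

```text
clock: 10.13
tool_pos: [0.5225, -0.1611, 0.1166]
orientation: [179.9, 0.0, -69.3]
force: [0.3, -0.7, 0.1]
opening: 0.0447
gripper_force: 0.0
```

Converted, 56 degrees / 60 = 0.9333.

Request:
send_rows([
  [[0,0,0,0,0,0.1167],[0,0,0,0,0,0.2333],[0,0,0,0,0,0.35],[0,0,0,0,0,0.4667],[0,0,0,0,0,0.5833],[0,0,0,0,0,0.7],[0,0,0,0,0,0.8167],[0,0,0,0,0,0.9333]],
])

```text
clock: 10.8
tool_pos: [0.5225, -0.1611, 0.1169]
orientation: [179.9, -0.1, -125.3]
force: [0.1, 0.4, 0.8]
opening: 0.0437
gripper_force: 0.0
```

Converted, 20 degrees / 60 = 0.3333.

Request:
send_rows([
  [[0,0,0,0,0,0.1167],[0,0,0,0,0,0.2333],[0,0,0,0,0,0.3333],[0,0,0,0,0,0.3333],[0,0,0,0,0,0.3333],[0,0,0,0,0,0.3333]],
])

```text
clock: 11.3
tool_pos: [0.5233, -0.1612, 0.1176]
orientation: [180.0, -0.1, -144.8]
force: [0.1, -0.4, -0.2]
opening: 0.0438
gripper_force: 0.0
```

```bash
python3 - <<'E'
from trk import *
s=ctrl.snapshot("wrist");pickle.dump(s,open("s8.pkl","wb"))
o=ctrl.get_obs();print({k:np.round(o[k],4) for k in("clock","joint_pos","tool_pos","orientation","force","moment","opening")});print(move(o,[.5236,-.1611,.065],-145))
E
```

```text
{'clock': np.float64(11.35), 'joint_pos': array([ 3.38730e+00,  1.42814e+01, -2.38086e+01, -2.20000e-03,
       -5.19568e+01, -5.82065e+01]), 'tool_pos': array([ 0.5234, -0.1611,  0.1178]), 'orientation': array([ 1.799739e+02, -3.890000e-02, -1.448205e+02]), 'force': array([-1.0849, -0.5464,  0.1744]), 'moment': array([ 0.1003, -0.1317,  0.0014]), 'opening': np.float64(0.0438)}
(array([-0.02, -0.01,  5.28]), array([ 0.03, -0.04,  0.18]))
```

Request:
send_rows([
  [[0,0,0.05,0,0,0],[0,0,0.095,0,0,0],[0,0,0.12,0,0,0],[0,0,0.13,0,0,0],[0,0,0.13,0,0,0]],
])

```text
clock: 11.77
tool_pos: [0.5232, -0.1612, 0.0653]
orientation: [179.9, -0.1, -144.9]
force: [-0.6, -0.4, -0.2]
opening: 0.0437
gripper_force: 0.0
```

Request:
send_rows([
  [[0,0,0,0,0,0],[0,0,0,0,0,0],[0,0,0,0,0,0],[0,0,0,0,0,0],[0,0,0,0,0,0],[0,0,0,0,0,0],[0,0,0,0,0,0],[0,0,0,0,0,0]],
], fingers=0)

```text
clock: 12.43
tool_pos: [0.524, -0.1612, 0.0666]
orientation: [-180.0, 0.0, -145.0]
force: [-1.8, 0.3, 4.5]
opening: 0.0117
gripper_force: 30.0
```

```bash
python3 - <<'E'
from trk import *
o=ctrl.get_obs();print({k:np.round(o[k],4) for k in("clock","tool_pos","orientation","force","moment","opening","gripper_force")})
E
```

```text
{'clock': np.float64(12.4333), 'tool_pos': array([ 0.524 , -0.1612,  0.0666]), 'orientation': array([-1.799735e+02,  2.360000e-02, -1.449774e+02]), 'force': array([-1.8015,  0.3254,  4.52  ]), 'moment': array([ 0.1261,  0.1146, -0.0152]), 'opening': np.float64(0.0117), 'gripper_force': np.float64(30.0004)}
```

Converted, -48 degrees / 60 = -0.8.

Request:
send_rows([
  [[0,0,0,0,0,-0.1],[0,0,0,0,0,-0.2],[0,0,0,0,0,-0.3],[0,0,0,0,0,-0.4],[0,0,0,0,0,-0.5],[0,0,0,0,0,-0.6],[0,0,0,0,0,-0.7],[0,0,0,0,0,-0.8]],
])

```text
clock: 13.1
tool_pos: [0.5246, -0.1615, 0.0666]
orientation: [-179.9, -0.0, -96.7]
force: [0.5, -3.3, 2.4]
opening: 0.0112
gripper_force: 30.0
```

Converted, -40 degrees / 60 = -0.6667.

Request:
send_rows([
  [[0,0,0,0,0,-0.1],[0,0,0,0,0,-0.2],[0,0,0,0,0,-0.3],[0,0,0,0,0,-0.4],[0,0,0,0,0,-0.5],[0,0,0,0,0,-0.6],[0,0,0,0,0,-0.6667],[0,0,0,0,0,-0.6667]],
])

```text
clock: 13.77
tool_pos: [0.5247, -0.1612, 0.0666]
orientation: [-179.9, -0.1, -56.8]
force: [0.9, -0.6, -0.1]
opening: 0.0117
gripper_force: 30.0
```

```bash
cat > st.py <<'E'
from h import *
from plant import ctrl
o=ctrl.get_obs();print({k:np.round(o[k],4) for k in("clock","tool_pos","orientation","force","moment","opening","gripper_force")})
E
python3 st.py
```

```text
{'clock': np.float64(13.7667), 'tool_pos': array([ 0.5247, -0.1612,  0.0666]), 'orientation': array([-1.799297e+02, -6.210000e-02, -5.678390e+01]), 'force': array([ 0.9137, -0.5793, -0.1443]), 'moment': array([-0.2682, -0.5276, -0.0161]), 'opening': np.float64(0.0117), 'gripper_force': np.float64(29.998)}
```

Converted, -6 degrees / 60 = -0.1.

Request:
send_rows([
  [[0,0,0,0,0,-0.0333],[0,0,0,0,0,-0.0667],[0,0,0,0,0,-0.1],[0,0,0,0,0,-0.1]],
])

```text
clock: 14.1
tool_pos: [0.5245, -0.1611, 0.0666]
orientation: [-179.9, -0.0, -51.0]
force: [1.2, 0.8, 1.2]
opening: 0.012
gripper_force: 30.0
```

```bash
python3 st.py
```

```text
{'clock': np.float64(14.1), 'tool_pos': array([ 0.5245, -0.1611,  0.0666]), 'orientation': array([-1.799451e+02, -4.790000e-02, -5.101810e+01]), 'force': array([1.2434, 0.8161, 1.1558]), 'moment': array([ 0.2958, -0.4368,  0.0422]), 'opening': np.float64(0.012), 'gripper_force': np.float64(30.0031)}
```

Converted, -3 degrees / 60 = -0.05.

Request:
send_rows([
  [[0,0,0,0,0,-0.0167],[0,0,0,0,0,-0.0333],[0,0,0,0,0,-0.05],[0,0,0,0,0,-0.05]],
])

```text
clock: 14.43
tool_pos: [0.5244, -0.1611, 0.0665]
orientation: [-180.0, -0.0, -47.9]
force: [2.3, 1.1, 4.4]
opening: 0.0116
gripper_force: 30.0
```

```bash
python3 st.py
```

```text
{'clock': np.float64(14.4333), 'tool_pos': array([ 0.5244, -0.1611,  0.0665]), 'orientation': array([-1.799508e+02, -4.610000e-02, -4.793920e+01]), 'force': array([2.2705, 1.0548, 4.3958]), 'moment': array([ 0.5341, -0.7147, -0.1141]), 'opening': np.float64(0.0116), 'gripper_force': np.float64(30.01)}
```

Converted, -2 degrees / 60 = -0.0333.

Request:
send_rows([
  [[0,0,0,0,0,-0.0167],[0,0,0,0,0,-0.0333],[0,0,0,0,0,-0.0333]],
])

```text
clock: 14.68
tool_pos: [0.5241, -0.1614, 0.0665]
orientation: [-180.0, -0.0, -46.0]
force: [1.6, 0.4, 6.0]
opening: 0.012
gripper_force: 30.0
```

```bash
python3 st.py; python3 - <<'E'
from trk import *
for n in("side","scene","wrist"):
    s=ctrl.snapshot(n);pickle.dump(s,open(n+"9.pkl","wb"))
E
```

```text
{'clock': np.float64(14.6833), 'tool_pos': array([ 0.5241, -0.1614,  0.0665]), 'orientation': array([-1.799874e+02, -3.500000e-02, -4.595870e+01]), 'force': array([1.6133, 0.3614, 5.9835]), 'moment': array([-0.0661, -0.4669, -0.1311]), 'opening': np.float64(0.012), 'gripper_force': np.float64(30.0189)}
```

Converted, -2 degrees / 60 = -0.0333.

Request:
send_rows([
  [[0,0,0,0,0,-0.0167],[0,0,0,0,0,-0.0333],[0,0,0,0,0,-0.0333]],
])

```text
clock: 15.08
tool_pos: [0.524, -0.1614, 0.0666]
orientation: [-180.0, -0.0, -44.0]
force: [0.8, -0.6, 5.4]
opening: 0.0121
gripper_force: 30.3
```

```bash
python3 st.py
```

```text
{'clock': np.float64(15.0833), 'tool_pos': array([ 0.524 , -0.1614,  0.0666]), 'orientation': array([-1.799871e+02, -2.800000e-02, -4.399780e+01]), 'force': array([ 0.776 , -0.5858,  5.3792]), 'moment': array([-0.1234, -0.3614, -0.4872]), 'opening': np.float64(0.0121), 'gripper_force': np.float64(30.2696)}
```

Converted, 47 degrees / 60 = 0.7833.

Request:
send_rows([
  [[0,0,0,0,0,0.0833],[0,0,0,0,0,0.1833],[0,0,0,0,0,0.2833],[0,0,0,0,0,0.3833],[0,0,0,0,0,0.4833],[0,0,0,0,0,0.5833],[0,0,0,0,0,0.6833],[0,0,0,0,0,0.7833]],
])

```text
clock: 15.75
tool_pos: [0.5233, -0.1614, 0.0665]
orientation: [180.0, -0.0, -91.3]
force: [0.5, 0.1, 6.9]
opening: 0.0121
gripper_force: 30.0
```

Converted, 48 degrees / 60 = 0.8.

Request:
send_rows([
  [[0,0,0,0,0,0.1],[0,0,0,0,0,0.2],[0,0,0,0,0,0.3],[0,0,0,0,0,0.4],[0,0,0,0,0,0.5],[0,0,0,0,0,0.6],[0,0,0,0,0,0.7],[0,0,0,0,0,0.8]],
])

```text
clock: 16.42
tool_pos: [0.5226, -0.1611, 0.0665]
orientation: [179.9, -0.1, -139.3]
force: [-4.3, 3.3, 11.3]
opening: 0.0117
gripper_force: 30.0
```

Converted, 32 degrees / 60 = 0.5333.

Request:
send_rows([
  [[0,0,0,0,0,0.1],[0,0,0,0,0,0.2],[0,0,0,0,0,0.3],[0,0,0,0,0,0.3667],[0,0,0,0,0,0.4333],[0,0,0,0,0,0.5],[0,0,0,0,0,0.5333],[0,0,0,0,0,0.5333]],
])

```text
clock: 17.08
tool_pos: [0.5224, -0.1606, 0.0665]
orientation: [179.9, -0.1, -171.2]
force: [-5.0, 5.8, 13.3]
opening: 0.0115
gripper_force: 30.0
```

```bash
python3 st.py
```

```text
{'clock': np.float64(17.0833), 'tool_pos': array([ 0.5224, -0.1606,  0.0665]), 'orientation': array([ 1.799461e+02, -1.124000e-01, -1.711520e+02]), 'force': array([-5.0363,  5.7942, 13.2568]), 'moment': array([2.3558, 1.5215, 0.0734]), 'opening': np.float64(0.0115), 'gripper_force': np.float64(30.0086)}
```

Converted, 19.5 degrees / 60 = 0.325.

Request:
send_rows([
  [[0,0,0,0,0,0.0667],[0,0,0,0,0,0.1333],[0,0,0,0,0,0.1833],[0,0,0,0,0,0.2333],[0,0,0,0,0,0.2667],[0,0,0,0,0,0.3],[0,0,0,0,0,0.325],[0,0,0,0,0,0.325]],
])

```text
clock: 17.75
tool_pos: [0.5224, -0.1605, 0.0665]
orientation: [180.0, -0.1, 169.4]
force: [-5.4, 5.9, 12.7]
opening: 0.0117
gripper_force: 30.1
```

```bash
python3 st.py; python3 - <<'E'
from trk import *
for n in("side","scene","wrist"):
    s=ctrl.snapshot(n);pickle.dump(s,open(n+"10.pkl","wb"))
s=pickle.load(open("wrist10.pkl","rb"))
# where ticks/screws project, tool camera on far side
print(proj(s,body([.5509,-.1674,-13],[(54,24,50),(54,-24,50),(-54,24,50),(-54,-24,50)],.006)).round(1).tolist())
E
```

```text
{'clock': np.float64(17.75), 'tool_pos': array([ 0.5224, -0.1605,  0.0665]), 'orientation': array([ 1.799728e+02, -1.282000e-01,  1.693631e+02]), 'force': array([-5.4176,  5.9289, 12.6629]), 'moment': array([ 2.0971,  1.4953, -0.1876]), 'opening': np.float64(0.0117), 'gripper_force': np.float64(30.0515)}
[[307.4, 368.4], [237.9, 366.0], [320.5, 220.2], [238.7, 216.9]]
```

Request:
send_rows([
  [[0,0,0,0,0,0],[0,0,0,0,0,0],[0,0,0,0,0,0],[0,0,0,0,0,0],[0,0,0,0,0,0],[0,0,0,0,0,0]],
], fingers=0.5)

```text
clock: 18.4
tool_pos: [0.5235, -0.1612, 0.0659]
orientation: [-180.0, -0.0, 169.5]
force: [0.1, 0.2, -0.3]
opening: 0.0422
gripper_force: 0.0
```

Converted, -12 cm / 40 = -0.3, -9 cm / 40 = -0.225.

Request:
send_rows([
  [[0,0,-0.025,0,0,0],[0,0,-0.075,0,0,0],[0,0,-0.15,0,0,0],[0,0,-0.225,0,0,0],[0,0,-0.3,0,0,0],[0,0,-0.3,0,0,0],[0,0,-0.3,0,0,0]],
])

```text
clock: 18.98
tool_pos: [0.525, -0.1612, 0.189]
orientation: [179.9, 0.3, 169.5]
force: [0.2, 0.9, -1.1]
opening: 0.044
gripper_force: 0.0
```

```bash
python3 st.py; python3 - <<'E'
from trk import *
s=ctrl.snapshot("wrist");d=ctrl.snapshot("side");c=ctrl.snapshot("scene");pickle.dump((s,d,c),open("s11.pkl","wb"))
P=[.5509,-.1674,-13]
print(proj(s,body(P,[(54,24,50),(54,-24,50),(-54,24,50),(-54,-24,50),(-28,0,50)],.006)).round(1).tolist())
# rectified top view (bar-top plane z=84mm) +-35mm about axis, 1 px=0.7mm, recorder axes: rows +x up, cols +y left
for z,nm in((78,"bar"),):
    n=24;g=[]
    for x in np.arange(30,-31,-2.5):
        pts=np.array([(-28+x,y,z) for y in np.arange(30,-31,-2.5)]);q=proj(s,body(P,pts,.006)).astype(np.float32)
        v=cv2.remap(cv2.cvtColor(s["img"],cv2.COLOR_RGB2GRAY),q[:,0][None],q[:,1][None],cv2.INTER_LINEAR)[0];print(" ".join("%3d"%k for k in v))
E
```

```text
{'clock': np.float64(18.9833), 'tool_pos': array([ 0.525 , -0.1612,  0.189 ]), 'orientation': array([179.9467,   0.2758, 169.5183]), 'force': array([ 0.2157,  0.9049, -1.0575]), 'moment': array([ 0.0524, -0.114 , -0.0139]), 'opening': np.float64(0.044), 'gripper_force': np.float64(0.0)}
[[296.7, 276.2], [252.2, 274.4], [303.7, 177.0], [254.2, 174.9], [277.8, 201.8]]
 91  89  39  27  31  31  27  31  27  31  32  30  29  34  32  26  30  33  29  30  31  34  31  39  95
 92  89  38  26  29  32  28  31  30  31  33  33  30  29  29  29  29  34  27  28  30  32  28  38  94
 91  91  36  25  32  30  33  34  34  31  33  38  35  29  31  42  31  30  33  30  33  35  30  41  95
 89  89  34  38  43  43  44  45  46  43  35  43  44  41  42  44  40  40  39  33  35  35  32  45  95
 92  89  34  33  34  33  35  36  32  35  31  36  57  42  33  30  32  31  34  30  31  30  26  41  95
 93  89  32  28  32  29  30  31  30  31  81  91 168 117 118  33  35  33  32  30  33  35  31  41  94
 92  89  37  28  32  29  27  34  41  38  94 150 226 165 148  37  46  46  43  35  33  31  28  47  94
 93  91  37  35  43  45  38  41
[... 1068 characters left out ...]

146 135  40  48  48 107 156 157 156 151 133 158 157 157 146 158 158 159 160 156  63  54  45  96 150
148 134  37  48  48  60 147 155 158 157 138 156 157 159 146 157 159 159 160  98  53  53  46  96 149
147 133  41  52 163  53  74 155 160 157 131 144 146 143 138 157 160 159 131  57  53  53  45  97 149
145 133  36  48  51  47  53  88 149 159 103  78  77  77  81 160 159 127  71  51  52  53  43 109 149
150 132  41  51  49  46  50  57  67 115 138 107 113 107 126 146  90  58  55  56  54  54  45 107 150
146 132  37  50  48  49 100  99  50  53  63  73 100  89  72  64  53  52  52  53  55  53  43 114 149
148 132  41 152 130  48 127  50  51  52  51  50  53  49  52  54  55  53  54  53  65  98  42 126 149
```

```bash
python3 - <<'E'
from trk import *
s=pickle.load(open("s11.pkl","rb"))[0];P=[.5509,-.1674,-13];g=cv2.cvtColor(s["img"],cv2.COLOR_RGB2GRAY).astype(float)
L=np.array([(54.2,24,50),(54.2,-24,50),(-54,24,50),(-54,-24,50)]+[(-28+26.65*np.cos(a),26.65*np.sin(a),50) for a in np.radians([0,24,48,72,96,120,-24,-48,-72])])
uv=[];ok=[]
for q in proj(s,body(P,L,.006)):
    u,v=np.round(q).astype(int);w=g[v-5:v+6,u-5:u+6];w=np.where(np.hypot(*np.mgrid[-5:6,-5:6])<5.5,w,0);t=np.clip(w-.6*w.max(),0,None);yy,xx=np.mgrid[v-5:v+6,u-5:u+6]
    uv.append((np.sum(t*xx)/t.sum(),np.sum(t*yy)/t.sum()));ok.append(w.max())
uv=np.array(uv);print(np.round(uv-proj(s,body(P,L,.006)),1).tolist(),np.round(ok))
f=lambda v:(proj(s,R.from_euler("xyz",[v[3],v[4],v[2]],degrees=True).apply(L/1000)+[v[0],v[1],v[5]])-uv).ravel()
b=least_squares(f,[*P,0,0,.006],x_scale=[.01,.01,5,5,5,.01],loss="soft_l1");print(b.x.round(4),f(b.x).round(1))
E
```

```text
[[0.8, 1.2], [-0.9, 1.3], [0.1, -0.4], [0.2, -1.3], [-0.2, -2.3], [-2.5, -2.6], [-1.1, -0.9], [0.2, -0.5], [2.1, -0.1], [-0.3, -0.4], [1.8, -2.7], [0.5, -1.6], [0.7, -1.5]] [115. 118. 204. 207. 232. 158. 214. 213. 212. 209. 175. 210. 211.]
[ 5.5650e-01 -1.6730e-01 -1.3594e+01  1.6199e+00 -5.9983e+00  2.7000e-03] [-1.1  0.1  0.3 -0.8 -0.2 -0.5  1.2 -0.1  0.2  1.3  2.5  1.7  0.9  0.
 -0.4 -0.4 -2.3 -0.9  0.2 -0.6 -1.6  1.5 -0.1  0.2  0.  -0.1]
```

```bash
python3 - <<'E'
from trk import *
a=pickle.load(open("s7.pkl","rb"))[1];b=pickle.load(open("s11.pkl","rb"))[1]
P=[.5509,-.1674,-13]
def up(im):return cv2.resize(im,None,fx=4,fy=4,interpolation=cv2.INTER_CUBIC)
for n,p in dict(screen=(35,0,50),frontR=(60,-30,50),frontRbot=(60,-30,15),rearscrew=(-54,-24,50),frontL=(60,30,50),ticks=(-5,-18,50),blockctl=(80,-30,30)).items():
    u,v=np.round(proj(a,body(P,p,.006))[0]).astype(int)
    m=cv2.matchTemplate(up(b["img"][v-14:v+15,u-14:u+15]),up(a["img"][v-7:v+8,u-7:u+8]),cv2.TM_CCOEFF_NORMED);_,k,_,l=cv2.minMaxLoc(m);print(n,l[0]/4-7,l[1]/4-7,round(k,2))
J=body(P,[(60,-30,50),(60,-30,55)],.006);print("5mm up px",np.diff(proj(a,J),axis=0).round(2),"5mm x",np.diff(proj(a,body(P,[(60,-30,50),(65,-30,50)],.006)),axis=0).round(2),"5mm y",np.diff(proj(a,body(P,[(60,-30,50),(60,-25,50)],.006)),axis=0).round(2))
E
```

```text
screen -0.25 0.5 0.74
frontR -0.5 0.5 0.87
frontRbot 0.0 0.25 0.85
rearscrew -0.5 0.0 0.96
frontL -0.25 0.25 0.91
ticks -0.75 0.25 0.93
blockctl -0.25 0.75 0.8
5mm up px [[ 0.14 -1.59]] 5mm x [[2.25 0.47]] 5mm y [[ 0.46 -1.66]]
```

```bash
python3 -c "
from plant import ctrl
print(ctrl.close_job())"
```

```text
the job is handed in; nothing more can be done
None
```

I handed the job in at about 19 s of the 72 s limit: the recorder is docked with its plain end at the tall end, and the dial went back to the stop and then clockwise to rest in click 6. The last images show the pointer along the recorder's x axis and the recorder as level as when seated. The first insertion caught the low end wall with about 31 N and tilted the recorder about 5° in the grip; I corrected that before seating it. I did not re-check the bystanders at the end.

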